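# Mirror a row of pliers onto the students' rack

### The arm

A 7-joint arm with a two-finger parallel gripper is mounted at the origin on a cart in front of the work surface, level with it; the furniture and walls round the work are solid. World frame = base frame: x ahead of the robot, y to its left, z up, the work surface at z = 0. Lengths are in m, angles in degrees, forces in N, time in s.
With the tool pointing down it reaches from about 0.35 to 0.775 m from the base axis. Payload 3.1 kg.
Tool frame: the origin (TCP) lies on the centre line of the jaws, within the pads' length; the fingertips stand r.nose_length ahead of it and the grasp point (between the pads) lies 8 mm behind it (r.nose_length is the distance from the TCP to the fingertips, in m); z points along the fingers, y is the line along which they close (so a half turn about z gives the same grasp; the last joint's range is limited). The gripper opens to 85 mm and grips with 20 to 120 N. Pads are 22 mm wide; open, the fingers measure 114 mm over their backs; the gripper's body (76 mm by 85 mm) begins 54 mm behind the grasp point. The pads swing forward as they close: fully open they stand 13 mm farther back than shut.
Start: joints at [-78.994, 17.813, 0.802, 86.603, -0.252, 75.585, -1.558], TCP at [0.127, 0.535, 0.209] pointing down, gripper open.
Joint ranges: [-154.91, 154.91], [-16.99, 109.72], [-72.82, 74.43], [7.12, 147.25], [-82.49, 262.49], [11.32, 116.49], [-174.64, 174.64]. Speed limits (degrees/s): [159.86, 159.86, 180, 180, 180, 180, 180].

### API

Orientations are given as a 3x3 rotation matrix whose columns are the frame's x, y, z axes.
In Python, from workcell import r, viewer gives the robot as it stands.
- The arm moves only by the tool play_rows, never from a script. Its argument "commands" is one flat list of numbers, 4 for each row, row after row: the shift along the tool's x, y, z in parts of the range, where 1.0 means 0.8 m, then the turn about the tool's z in a scale on which 1.0 is 45 degrees. A call has 1 to 12 rows; each row is the pose to reach, as a shift and turn from the pose commanded when the call began, along the tool's axes at that moment; what a row does not reach only later rows make up. A row lasts 1/8 s, in which the tool goes at most 62.5 mm and 10.7 degrees, less where a joint would pass 70% of its speed; a pose out of reach is approached as far as the arm can. A call with a gripper value outside its range is refused whole. "claw" is the finger opening in m, from 0 to 0.0854, set as the call begins (left out, the last holds). The fingers move at their own pace and stop on an object; "grip_force" is the grip in N (left out, the last holds). Time passes only in rows, so rows that repeat a pose let the fingers close. It gives the time, the measured TCP pose, the force, the opening and the grip force at its end, in the units of the state.
- r.read_state(): the state, without advancing time (a new reading comes with each control period).
- viewer.snapshot(name): name is "scene" or "top"; returns (picture, depth): 480x640x3 uint8, red, green, blue; 480x640 float32, m along the optical axis (not along the pixel's ray), 0 where there is no reading.
- viewer.calibration(name): a dict with "fovy" (degrees; the focal length in pixels is half the picture's height over the tangent of half this angle, whatever the lens; pixels are square), "cx", "cy" (the principal point, pixels), "dist" ([k1, k2, p1, p2, k3] as OpenCV has them; the pictures are not rectified), "R" (3x3) and "t" (3): a world point X has camera coordinates R X + t. Camera axes: x right, y down, z forward; pixel columns grow to the right and rows downward; lengths in m; the calibration is good to about 2 mm. A picture is of the moment at which its call begins. calibration takes no time and is no camera call.
- r.finish_job(): hands the job in; it is judged then, once.
Trained networks look in the newest picture that a camera, given by its name, has taken for a name from the list of things; names that differ only in an ending like _2 or _b are one class to them, and where a whole thing is asked for, a point or a joint stands for the part that bears it (a point fixed in the world has none). Each returns a list of dicts, best first, with "conf" (0 to 1); they miss things now and then, are a little off and sometimes report something else, mostly with a low value. They report only what shows in the picture. A call takes as long as a camera call.
- viewer.trace(camera, name): "pixels" (480x640 bool, what is visible of it) and "uv" ([column, row] in pixels, amid what is visible of it).
The state is a dict: "time": time; "joints": joint angles; "qvel": joint speeds; "joint_torque": joint torques, N m; "tool_pos": TCP position; "orientation": TCP orientation; "ft_force": force on the tool from outside, world axes, zero at the start; "wrist_torque": the same for the moment, N m; "gripper_width": finger opening in m; "grasp_force": force on a finger pad.
Only numpy, scipy, OpenCV 4.12 (cv2) and the standard library are available. Lean on these libraries where they do the work, as an engineer would, in place of code of your own. Each camera call takes 0.05 s, during which the arm holds its last target. There are 200 camera calls.

### The job

Re-hang the four tools from the wooden rack on the empty grey rack, one astride each notch with the jaws up, in the reverse order: what hangs leftmost on the wooden rack, seen from your side, goes to the right end of the grey rack, and so on, so that the students across the table find them in the order in which you see them now. The coloured labels on the wooden rack's foot keep showing that order. Do not knock over the cup of punches.

Things in the scene. Friction and masses are not known exactly. Their poses are not given: they have to be found in the camera images.
- mint: pliers, one handle pale mint-green, one dark grey, 167 mm long, about 120 g, rigid. Origin: rivet. z: from handles to jaws. y: across the flat sides. Jaw tips 46 mm above the rivet, handle ends 121 mm below, all within 37 mm of z. Thickness along y: rivet and jaw roots 8-10 mm, jaws 8, handles 12. Hung astride a rail, the rivet is 13 mm over the notch floor; half a turn about z is as good.
- green: short pliers with two green handles, 129 mm long, about 120 g, rigid. Origin: rivet. z: from handles to jaws. y: across the flat sides. Jaw tips 36 mm above the rivet, handle ends 93 mm below, all within 34 mm of z. Thickness along y: rivet and jaw roots 8-10 mm, jaws 8, handles 12. Hung astride a rail, the rivet is 13 mm over the notch floor; half a turn about z is as good.
- blue: pliers with two blue handles, 148 mm long, about 120 g, rigid. Origin: rivet. z: from handles to jaws. y: across the flat sides. Jaw tips 36 mm above the rivet, handle ends 112 mm below, all within 37 mm of z. Thickness along y: rivet and jaw roots 8-10 mm, jaws 8, handles 12. Hung astride a rail, the rivet is 13 mm over the notch floor; half a turn about z is as good.
- yellow: the longest: snips with two yellow handles, 222 mm long, about 160 g, rigid. Origin: rivet. z: from handles to jaws. y: across the flat sides. Jaw tips 83 mm above the rivet, handle ends 139 mm below, all within 41 mm of z. Thickness along y: rivet and jaw roots 8-10 mm, jaws 5, handles 12. Hung astride a rail, the rivet is 13 mm over the notch floor; half a turn about z is as good.
- wooden_rack: wooden rack; the four tools hang on it at the start, one astride each notch. Foot 130 x 316 x 5 mm; rail 8 mm thick along its y; notch floors 140 mm above the table, teeth between 6 mm higher. Notches 34 mm wide at y = +102, +34, -34, -102 mm, x = 0; end posts at y = +-150, up to 160 mm high. Fixed. Origin: centre of the underside; y to the robot's left, x away, yaw within 0.3 rad.
- grey_rack: grey steel rack with blank white labels, empty at the start. Foot 130 x 316 x 5 mm; rail 8 mm thick along its y; notch floors 140 mm above the table, teeth between 6 mm higher. Notches 34 mm wide at y = +102, +34, -34, -102 mm, x = 0; end posts at y = +-150, up to 160 mm high. Fixed. Origin: centre of the underside; y to the robot's left, x away, yaw within 0.3 rad.
- mint_label: small pale mint-green label plate, 16 x 40 x 3 mm, fixed on the wooden rack's foot in front (robot's side) of the notch where the mint tool hangs at the start; origin at the centre of its underside, at the same y of the rack's frame as the notch
- green_label: small green label plate, 16 x 40 x 3 mm, fixed on the wooden rack's foot in front (robot's side) of the notch where the green tool hangs at the start; origin at the centre of its underside, at the same y of the rack's frame as the notch
- blue_label: small blue label plate, 16 x 40 x 3 mm, fixed on the wooden rack's foot in front (robot's side) of the notch where the blue tool hangs at the start; origin at the centre of its underside, at the same y of the rack's frame as the notch
- yellow_label: small yellow label plate, 16 x 40 x 3 mm, fixed on the wooden rack's foot in front (robot's side) of the notch where the yellow tool hangs at the start; origin at the centre of its underside, at the same y of the rack's frame as the notch
- punch_cup: bystander: loose clear cup with steel punches, 93 mm across and 90 mm high, standing behind the racks; origin at the centre of its foot

How it is judged (in metres and radians):
At the end, for the whole second after the job is handed in: Every tool hangs in the grey rack's notch that mirrors its label's place on the wooden rack (its rivet within 14 mm of the notch centre along the rail and 12 mm across it), seated (rivet 6 to 26 mm above the notch floor), jaws up within 0.25 rad of vertical, released and at rest (((y of mint_label in the frame of wooden_rack between 0.09 and 0.114 m and y of mint in the frame of grey_rack between -0.116 and -0.088 m) or (y of mint_label in the frame of wooden_rack between 0.022 and 0.046 m and y of mint in the frame of grey_rack between -0.048 and -0.02 m) or (y of mint_label in the frame of wooden_rack between -0.046 and -0.022 m and y of mint in the frame of grey_rack between 0.02 and 0.048 m) or (y of mint_label in the frame of wooden_rack between -0.114 and -0.09 m and y of mint in the frame of grey_rack between 0.088 and 0.116 m)) and x of mint in the frame of grey_rack between -0.012 and 0.012 m and height (world z) of mint between 0.146 and 0.166 m and angle between each of mint, green, blue, yellow's own z axis and vertical below 0.25 rad and linear speed of each of mint, green, blue, yellow below 0.02 m/s and angular speed of each of mint, green, blue, yellow below 0.2 rad/s and ((y of green_label in the frame of wooden_rack between 0.09 and 0.114 m and y of green in the frame of grey_rack between -0.116 and -0.088 m) or (y of green_label in the frame of wooden_rack between 0.022 and 0.046 m and y of green in the frame of grey_rack between -0.048 and -0.02 m) or (y of green_label in the frame of wooden_rack between -0.046 and -0.022 m and y of green in the frame of grey_rack between 0.02 and 0.048 m) or (y of green_label in the frame of wooden_rack between -0.114 and -0.09 m and y of green in the frame of grey_rack between 0.088 and 0.116 m)) and x of green in the frame of grey_rack between -0.012 and 0.012 m and height (world z) of green between 0.146 and 0.166 m and ((y of blue_label in the frame of wooden_rack between 0.09 and 0.114 m and y of blue in the frame of grey_rack between -0.116 and -0.088 m) or (y of blue_label in the frame of wooden_rack between 0.022 and 0.046 m and y of blue in the frame of grey_rack between -0.048 and -0.02 m) or (y of blue_label in the frame of wooden_rack between -0.046 and -0.022 m and y of blue in the frame of grey_rack between 0.02 and 0.048 m) or (y of blue_label in the frame of wooden_rack between -0.114 and -0.09 m and y of blue in the frame of grey_rack between 0.088 and 0.116 m)) and x of blue in the frame of grey_rack between -0.012 and 0.012 m and height (world z) of blue between 0.146 and 0.166 m and ((y of yellow_label in the frame of wooden_rack between 0.09 and 0.114 m and y of yellow in the frame of grey_rack between -0.116 and -0.088 m) or (y of yellow_label in the frame of wooden_rack between 0.022 and 0.046 m and y of yellow in the frame of grey_rack between -0.048 and -0.02 m) or (y of yellow_label in the frame of wooden_rack between -0.046 and -0.022 m and y of yellow in the frame of grey_rack between 0.02 and 0.048 m) or (y of yellow_label in the frame of wooden_rack between -0.114 and -0.09 m and y of yellow in the frame of grey_rack between 0.088 and 0.116 m)) and x of yellow in the frame of grey_rack between -0.012 and 0.012 m and height (world z) of yellow between 0.146 and 0.166 m); the robot touches nothing.
It fails at once if the cup of punches is knocked over (angle between punch_cup's own z axis and vertical above 0.5 rad).
It also fails if it takes over 107 s, if anything falls off the work surface, if the arm or the gripper's body presses on something with over 40 N, if the wrist force passes 120 N, or if a joint passes its speed limit or range.

## Working session

There is one attempt and no reset: what is moved stays moved. The work goes in short steps, Python scripts to look and compute and a tool call to move; the robot and the scene stay as the last step left them, time stands still between calls to the robot, and variables do not carry over. Pictures are saved under pics/ and viewed, at most 14 in all, crops included, and the job is handed in when it is done.

Besides the shell and the picture viewer there is one more tool, called after ">>>" as name(argument=value, ...) on one line, values as JSON. play_rows: Moves the arm, as the interface text tells. Its arguments: {"type":"object","properties":{"commands":{"type":"array","items":{"type":"number"}},"claw":{"type":"number"},"grip_force":{"type":"number"}},"required":["commands"]}

```bash
mkdir -p pics; ls
cat > h.py <<'E'
import numpy as np, cv2
from workcell import r, viewer
def K(c):
    f=240/np.tan(np.radians(c['fovy'])/2)
    return np.array([[f,0,c['cx']],[0,f,c['cy']],[0,0,1.]])
def cloud(name,d):
    c=viewer.calibration(name); h,w=d.shape
    u,v=np.meshgrid(np.arange(w),np.arange(h))
    p=cv2.undistortPoints(np.stack([u,v],-1).reshape(-1,1,2).astype(float),K(c),np.array(c['dist'],float)).reshape(h,w,2)
    X=np.dstack([p[...,0]*d,p[...,1]*d,d])-np.array(c['t'])
    X=X@np.array(c['R']); X[d==0]=np.nan
    return X
E
cat > a.py <<'E'
from h import *
s=r.read_state(); print(s['tool_pos'],s['orientation'],s['time'],r.nose_length)
for n in ("scene","top"):
    im,d=viewer.snapshot(n); cv2.imwrite(f'pics/{n}0.png',im[...,::-1]); X=cloud(n,d)
    c=viewer.calibration(n); print(n,'cam at',-np.array(c['R']).T@c['t'])
    for o in "mint green blue yellow wooden_rack grey_rack mint_label green_label blue_label yellow_label punch_cup".split():
        L=viewer.trace(n,o)
        for t in L[:2]:
            m=t['pixels']; P=X[m]; P=P[np.isfinite(P[:,0])]
            if len(P): print(o,round(t['conf'],2),np.round(t['uv']),len(P),'med',np.round(np.median(P,0),3),'lo',np.round(np.percentile(P,3,0),3),'hi',np.round(np.percentile(P,97,0),3))
E
python3 a.py
```

```text
pics
[0.12724001 0.53428129 0.20831113] [[-9.72805054e-01  2.31624975e-01 -4.45313440e-04]
 [ 2.31625380e-01  9.72802320e-01 -2.30866120e-03]
 [-1.01541646e-04 -2.34902318e-03 -9.99997236e-01]] 0.0 0.011
scene cam at [-0.06493987 -0.44005856  0.84236379]
mint 0.84 [226. 234.] 526 med [0.448 0.098 0.137] lo [0.426 0.095 0.006] hi [0.481 0.163 0.195]
green 0.56 [150. 204.] 380 med [0.451 0.302 0.13 ] lo [0.431 0.299 0.064] hi [0.483 0.347 0.176]
blue 0.56 [173. 215.] 401 med [0.449 0.231 0.135] lo [0.429 0.228 0.001] hi [0.58  0.386 0.181]
yellow 0.69 [202. 227.] 881 med [0.449 0.166 0.135] lo [0.424 0.163 0.006] hi [0.493 0.24  0.224]
yellow 0.26 [176. 217.] 436 med [0.449 0.231 0.126] lo [0.429 0.227 0.045] hi [0.484 0.239 0.182]
wooden_rack 0.89 [206. 261.] 6978 med [0.454 0.195 0.007] lo [0.398 0.048 0.002] hi [0.516 0.352 0.145]
grey_rack 0.6 [382. 338.] 12050 med [ 0.485 -0.23   0.006] lo [ 0.41  -0.363  0.002] hi [ 0.569 -0.07   0.145]
mint_label 0.53 [216. 298.] 116 med [0.406 0.102 0.008] lo [0.399 0.084 0.006] hi [0.414 0.121 0.011]
mint_label 0.33 [168. 270.] 99 med [0.407 0
[... 1138 characters left out ...]
8113 med [ 0.488 -0.215  0.004] lo [ 0.414 -0.358 -0.   ] hi [ 0.569 -0.065  0.145]
green_label 0.66 [188. 345.] 117 med [0.409 0.306 0.006] lo [0.403 0.287 0.002] hi [0.417 0.322 0.011]
blue_label 0.63 [218. 344.] 109 med [0.41  0.236 0.007] lo [0.404 0.218 0.002] hi [0.417 0.256 0.01 ]
yellow_label 0.56 [251. 346.] 83 med [0.409 0.168 0.006] lo [0.404 0.151 0.002] hi [0.414 0.186 0.01 ]
yellow_label 0.16 [212. 318.] 250 med [0.458 0.23  0.128] lo [0.432 0.227 0.059] hi [0.489 0.244 0.181]
punch_cup 0.61 [302. 188.] 580 med [0.771 0.054 0.003] lo [ 0.74   0.025 -0.003] hi [0.812 0.083 0.09 ]
punch_cup 0.46 [218. 344.] 156 med [0.41  0.236 0.006] lo [0.402 0.218 0.002] hi [0.419 0.256 0.01 ]
```

View pictures.

```bash
cat > b.py <<'E'
from h import *
G={}
for n in ("scene","top"):
    im,d=viewer.snapshot(n); X=cloud(n,d)
    for o in ("wooden_rack","grey_rack"):
        m=viewer.trace(n,o)[0]['pixels']; P=X[m]; P=P[np.isfinite(P[:,0])]
        f=P[(P[:,2]<.012)&(P[:,2]>-.005)]; 
        print(n,o,'foot z',np.median(f[:,2]),cv2.minAreaRect(f[:,:2].astype(np.float32)))
        t=P[(P[:,2]>.135)&(P[:,2]<.152)]
        vx,vy,x0,y0=cv2.fitLine(t[:,:2].astype(np.float32),cv2.DIST_HUBER,0,.01,.01).ravel()
        e=np.array([vx,vy]); e*=np.sign(e[1]); s=(t[:,:2]-[x0,y0])@e
        nn=(t[:,:2]-[x0,y0])@[e[1],-e[0]]
        print('  rail yaw',np.degrees(np.arctan2(-e[0],e[1])),'ends',np.array([x0,y0])+e*s.min(),np.array([x0,y0])+e*s.max(),'w',np.percentile(nn,[5,50,95]),len(t))
        for z in (.155,):
            q=P[(P[:,2]>z)]; print('  posts',[np.round(np.median(q[k],0),3) for k in (q[:,1]>np.median(P[:,1]),q[:,1]<np.median(P[:,1]))],len(q))
    for o in "mint green blue yellow".split():
        m=viewer.trace(n,o)[0]['pixels']; P=X[m]; P=P[np.isfinite(P[:,0])]
        j=P[P[:,2]>.163]; print(o,'jaws',np.round(np.median(j,0),4),np.round(np.percentile(j,[5,95],0),4).tolist(),len(j))
a=cv2.imread('pics/scene0.png')[120:480,60:560]; cv2.imwrite('pics/s1.png',cv2.resize(a,None,fx=1.6,fy=1.6))
E
python3 b.py
```

```text
scene wooden_rack foot z 0.0053961743589725514 ((0.46928495168685913, 0.2618422508239746), (0.43387579917907715, 0.14943097531795502), 89.30509185791016)
  rail yaw -0.57798856 ends [0.4547751  0.04595347] [0.45791691 0.35738938] w [-1.22528883e-02  3.64121052e-05  1.35124941e-02] 639
  posts [array([nan, nan, nan]), array([nan, nan, nan])] 0
scene grey_rack foot z 0.0055977938630287685 ((0.5249912142753601, -0.17060500383377075), (0.4336543083190918, 0.17943845689296722), 72.49415588378906)
  rail yaw -15.632088 ends [ 0.44670936 -0.36579283] [ 0.53149438 -0.06278228] w [-0.00372901 -0.00021365  0.00553572] 1022
  posts [array([ 0.528, -0.07 ,  0.157]), array([ 0.45 , -0.359,  0.157])] 110
  return _methods._mean(a, axis=axis, dtype=dtype,
  ret = um.true_divide(
Traceback (most recent call last):
  File "b.py", line 18, in <module>
    j=P[P[:,2]>.163]; print(o,'jaws',np.round(np.median(j,0),4),np.round(np.percentile(j,[5,95],0),4).tolist(),len(j))
                                                                         ~~~~~~~~~~~~~^^^^^^^^^^^^
IndexError: index -1 is out of bounds for axis 0 with size 0
```

View pics/top0.png

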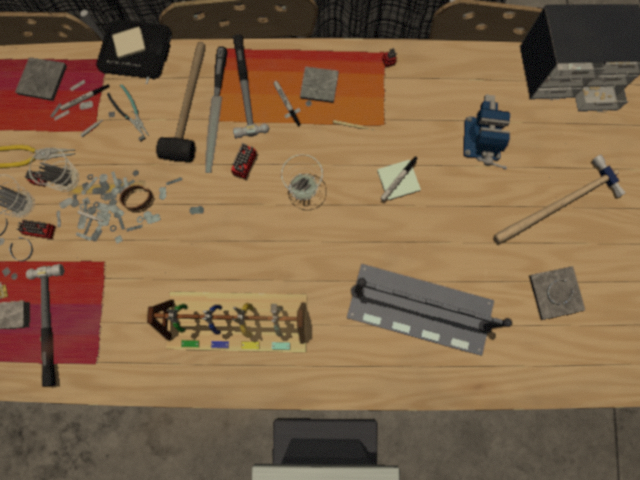

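```bash
cat > b.py <<'E'
from h import *
import warnings; warnings.simplefilter('ignore')
for n in ("scene","top"):
    im,d=viewer.snapshot(n); X=cloud(n,d)
    def T(o):
        L=viewer.trace(n,o)
        if not L: return np.zeros((0,3))
        P=X[L[0]['pixels']]; return P[np.isfinite(P[:,0])]
    for o,w in (("wooden_rack",0),("grey_rack",1)):
        P=T(o)
        t=P[(P[:,2]>.141)&(P[:,2]<.149)]
        if len(t)<20: print(o,len(t)); continue
        vx,vy,x0,y0=cv2.fitLine(t[:,:2].astype(np.float32),cv2.DIST_HUBER,0,.01,.01).ravel()
        print(n,o,'rail yaw',np.degrees(np.arctan2(-vx/vy,1)),'x at y mid',x0,y0,len(t))
        q=P[P[:,2]>.152]; ym=np.median(P[:,1]); print('  posts',[np.round(np.median(q[k],0),4) for k in (q[:,1]>ym,q[:,1]<ym)],len(q))
    for o in "mint green blue yellow".split():
        P=T(o); j=P[P[:,2]>.16]
        if len(j)<3: print(o,len(P),len(j)); continue
        for lo in (.16,.17,.18,.2):
            k=P[(P[:,2]>lo)&(P[:,2]<lo+.02)]
            if len(k)>3: print(n,o,lo,'n',len(k),'med',np.round(np.median(k,0),4),'xr',np.round(np.percentile(k[:,0],[5,95]),3),'yr',np.round(np.percentile(k[:,1],[5,95]),3),'top',round(P[:,2].max(),3))
a=cv2.imread('pics/scene0.png')[120:480,60:560]; cv2.imwrite('pics/s1.png',cv2.resize(a,None,fx=1.6,fy=1.6))
E
python3 b.py
```

```text
scene wooden_rack rail yaw -0.6084307 x at y mid 0.45720622 0.19372058 359
  posts [array([0.4668, 0.3485, 0.1524]), array([0.4441, 0.0511, 0.1523])] 4
scene grey_rack rail yaw -15.175339 x at y mid 0.47841224 -0.2556292 483
  posts [array([ 0.5267, -0.0712,  0.1562]), array([ 0.4487, -0.3582,  0.1565])] 144
scene mint 0.16 n 83 med [0.455  0.0983 0.1691] xr [0.448 0.466] yr [0.096 0.103] top 0.198
scene mint 0.17 n 77 med [0.4608 0.0989 0.18  ] xr [0.448 0.468] yr [0.096 0.104] top 0.198
scene mint 0.18 n 91 med [0.4648 0.099  0.1912] xr [0.448 0.477] yr [0.095 0.105] top 0.198
scene green 0.16 n 52 med [0.4585 0.303  0.166 ] xr [0.451 0.467] yr [0.298 0.307] top 0.181
scene green 0.17 n 14 med [0.4543 0.3034 0.1734] xr [0.452 0.466] yr [0.301 0.306] top 0.181
scene blue 0.16 n 76 med [0.4555 0.2321 0.1689] xr [0.449 0.466] yr [0.229 0.236] top 0.187
scene blue 0.17 n 49 med [0.454  0.2328 0.1774] xr [0.45  0.466] yr [0.229 0.236] top 0.187
scene blue 0.18 n 17 med [0.4531 0.2326 0.1828] xr [0.45  0.465] yr [0.23  0.236] top 0.187
scene yellow 0.16 n 115 med [0.4556 0.1662 0.1699] x
[... 1111 characters left out ...]
.4556 0.3032 0.1825] xr [0.454 0.469] yr [0.302 0.304] top 0.185
top blue 0.16 n 42 med [0.4626 0.2306 0.1665] xr [0.453 0.47 ] yr [0.229 0.236] top 0.186
top blue 0.17 n 24 med [0.4621 0.2307 0.1773] xr [0.454 0.469] yr [0.229 0.234] top 0.186
top blue 0.18 n 8 med [0.4555 0.2312 0.1839] xr [0.454 0.469] yr [0.229 0.233] top 0.186
top yellow 0.16 n 46 med [0.4609 0.1642 0.1703] xr [0.448 0.472] yr [0.163 0.169] top 0.235
top yellow 0.17 n 41 med [0.4609 0.1648 0.1765] xr [0.449 0.473] yr [0.164 0.17 ] top 0.235
top yellow 0.18 n 27 med [0.4659 0.1648 0.1865] xr [0.448 0.474] yr [0.164 0.168] top 0.235
top yellow 0.2 n 22 med [0.4677 0.165  0.2099] xr [0.449 0.473] yr [0.164 0.169] top 0.235
```

```bash
python3 -c "
import cv2
a=cv2.imread('pics/scene0.png')[120:300,110:340]; cv2.imwrite('pics/s2.png',cv2.resize(a,None,fx=3.3,fy=3.3,interpolation=cv2.INTER_CUBIC))"
```

```text
(no output)
```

View pics/s2.png

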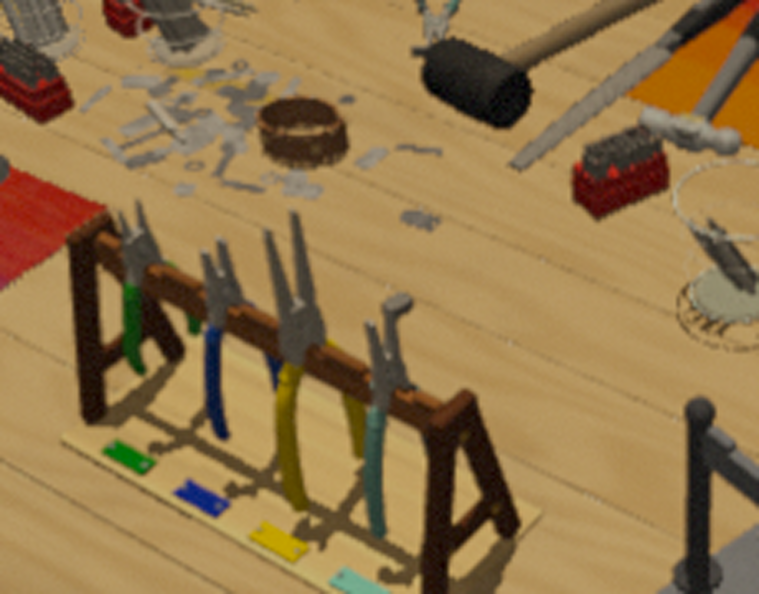

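View pics/scene0.png

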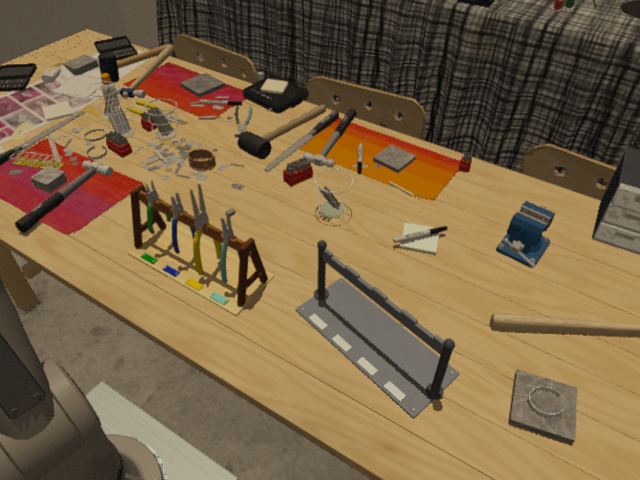

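Units first: shifts go in shares of 0.8 m and turns go in shares of 45 degrees. So -0.425 m / 0.8 = -0.5313, -0.06 m / 0.8 = -0.075, -13 degrees / 45 = -0.2889.

>>> play_rows(commands=[0,0,-0.075,0,-0.025,-0.0188,-0.1375,-0.1333,-0.075,-0.0625,-0.1375,-0.2889,-0.1313,-0.1063,-0.1375,-0.2889,-0.1875,-0.1525,-0.1375,-0.2889,-0.2438,-0.1988,-0.1375,-0.2889,-0.3,-0.245,-0.1375,-0.2889,-0.3563,-0.2913,-0.1375,-0.2889,-0.4125,-0.3375,-0.1375,-0.2889,-0.4688,-0.3813,-0.1375,-0.2889,-0.5125,-0.4175,-0.1375,-0.2889,-0.5313,-0.4325,-0.1375,-0.2889], claw=0.04)

```text
time: 3.6
tool_pos: [0.462, 0.0965, 0.3196]
orientation: [[-1.0, 0.013, 0.001], [0.013, 1.0, -0.001], [-0.001, -0.001, -1.0]]
ft_force: [0.1, 0.3, 0.2]
gripper_width: 0.0398
grasp_force: 0.0
```

>>> play_rows(commands=[0,0,0,0])

```text
time: 3.72
tool_pos: [0.4612, 0.0983, 0.3194]
orientation: [[-1.0, 0.011, 0.0], [0.011, 1.0, -0.001], [-0.0, -0.001, -1.0]]
ft_force: [0.5, -0.3, -0.6]
gripper_width: 0.0401
grasp_force: 0.0
```

```bash
cat >> h.py <<'E'
def to(x,y,z,yaw):
    s=r.read_state(); R=np.array(s['orientation']); p=np.array(s['tool_pos'])
    cur=np.degrees(np.arctan2(-R[0,1],R[1,1]))
    print('t',s['time'],'pos',np.round(p,4),'yaw',round(cur,2),'shift',np.round(R.T@(np.array([x,y,z])-p),4),'turn',round(cur-yaw,2),'w',s['gripper_width'],s['grasp_force'],np.round(s['ft_force'],1))
E
python3 -c "
from h import *
to(.46,.099,.175,-.5)"
```

```text
t 3.725 pos [0.4612 0.0983 0.3194] yaw -0.64 shift [0.0013 0.0007 0.1444] turn -0.14 w 0.04014817373712959 0.0 [ 0.5 -0.3 -0.6]
```

Converted, 0.144 m / 0.8 = 0.18, 0.13 m / 0.8 = 0.1625.

>>> play_rows(commands=[0.0013,0.0013,0.0625,0,0.0013,0.0013,0.125,0,0.0013,0.0013,0.1625,0,0.0013,0.0013,0.18,0,0.0013,0.0013,0.18,0,0.0013,0.0013,0.18,0])

```text
time: 4.47
tool_pos: [0.4609, 0.1017, 0.1769]
orientation: [[-1.0, 0.006, 0.003], [0.006, 1.0, 0.001], [-0.003, 0.001, -1.0]]
ft_force: [0.2, 0.1, 0.8]
gripper_width: 0.0399
grasp_force: 0.0
```

>>> play_rows(commands=[0,0,0,0,0,0,0,0,0,0,0,0,0,0,0,0], claw=0.0, grip_force=50)

```text
time: 4.97
tool_pos: [0.4597, 0.101, 0.1755]
orientation: [[-1.0, 0.007, 0.0], [0.007, 1.0, 0.0], [-0.0, 0.0, -1.0]]
ft_force: [-0.7, 0.0, 0.3]
gripper_width: -0.0001
grasp_force: 0.0
```

```bash
python3 -c "
from h import *
im,d=viewer.snapshot('scene')
a=im[120:300,110:340,::-1]; cv2.imwrite('pics/s3.png',cv2.resize(a,None,fx=3.3,fy=3.3,interpolation=cv2.INTER_CUBIC))
to(.46,.099,.175,-.5)"
```

```text
t 5.025 pos [0.4597 0.101  0.1754] yaw -0.4 shift [-0.0003 -0.002   0.0004] turn 0.1 w 0.0002314301281236996 0.0 [-0.2  0.  -0.2]
```

View pics/s3.png

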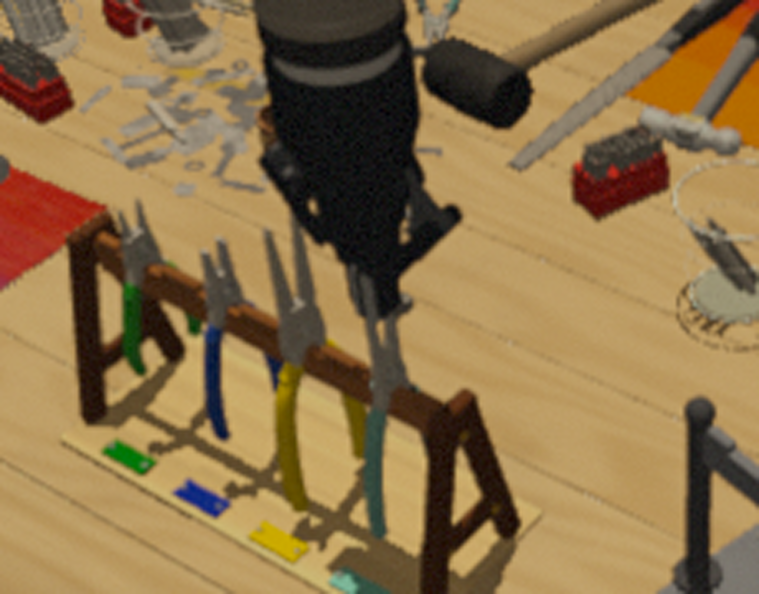

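```bash
python3 -c "
from h import *
for n in ('scene','top'):
    im,d=viewer.snapshot(n); X=cloud(n,d); g=im.max(2)
    b=(abs(X[...,0]-.46)<.06)&(abs(X[...,1]-.1)<.045)
    for z in np.arange(.15,.24,.008):
        for nm,m in (('dark',g<55),('light',g>=75)):
            q=X[b&m&(X[...,2]>z)&(X[...,2]<z+.008)]
            if len(q)>2: print(n,round(z,3),nm,len(q),np.round(q[:,:2].min(0),3),np.round(np.median(q[:,:2],0),3),np.round(q[:,:2].max(0),3))
"
```

```text
scene 0.15 light 23 [0.446 0.095] [0.45  0.098] [0.468 0.106]
scene 0.158 light 26 [0.445 0.096] [0.454 0.098] [0.465 0.104]
scene 0.166 light 24 [0.447 0.096] [0.46 0.1 ] [0.467 0.105]
scene 0.174 light 26 [0.448 0.096] [0.462 0.1  ] [0.468 0.105]
scene 0.182 light 26 [0.448 0.095] [0.463 0.098] [0.481 0.105]
scene 0.19 dark 5 [0.464 0.094] [0.47  0.096] [0.475 0.097]
scene 0.19 light 20 [0.447 0.094] [0.452 0.097] [0.482 0.105]
scene 0.198 dark 4 [0.447 0.09 ] [0.453 0.092] [0.464 0.103]
scene 0.198 light 11 [0.445 0.094] [0.447 0.103] [0.452 0.108]
scene 0.206 dark 33 [0.446 0.087] [0.451 0.09 ] [0.465 0.105]
scene 0.206 light 8 [0.447 0.104] [0.448 0.109] [0.451 0.115]
scene 0.214 dark 30 [0.446 0.087] [0.452 0.089] [0.463 0.104]
scene 0.214 light 6 [0.446 0.107] [0.451 0.113] [0.453 0.115]
scene 0.222 dark 28 [0.446 0.086] [0.451 0.091] [0.46  0.105]
scene 0.23 dark 17 [0.446 0.086] [0.449 0.092] [0.455 0.106]
scene 0.23 light 5 [0.446 0.107] [0.446 0.108] [0.449 0.112]
scene 0.238 dark 43 [0.444 0.071] [0.446 0.093] [0.467 0.11 ]
scene 0.238 light 15 [0.443 0.071] [0.447 0.116] [0.469 0.134]
```

```bash
python3 -c "
from h import *
im,d=viewer.snapshot('scene'); b=cv2.imread('pics/scene0.png')
f=lambda a:cv2.resize(np.clip(a[170:260,190:250].astype(float)*1.6,0,255).astype(np.uint8),None,fx=6.5,fy=6.5,interpolation=cv2.INTER_NEAREST)
cv2.imwrite('pics/s4.png',np.hstack([f(im[...,::-1]),f(b)]))"
```

```text
(no output)
```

View pics/s4.png

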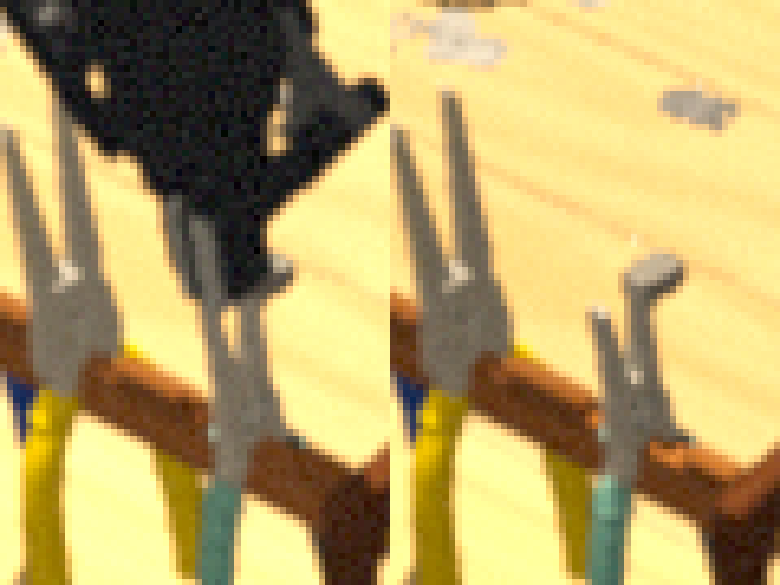

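```bash
python3 -c "
from h import *
c=viewer.calibration('scene')
for x in (.449,.471):
  for z in (.164,.175,.185,.195):
    p,_=cv2.projectPoints(np.array([[x,.1,z]]),cv2.Rodrigues(np.array(c['R']))[0],np.array(c['t']),K(c),np.array(c['dist'])); print(x,z,((p.ravel()-[190,170])*6.5).round())
im,d=viewer.snapshot('scene'); X=cloud('scene',d)
for rr in range(198,228,2): print(rr,[tuple(np.round(X[rr,cc],3)) for cc in (218,222,226,230)])
"
```

```text
0.449 0.164 [217. 394.]
0.449 0.175 [213. 367.]
0.449 0.185 [209. 341.]
0.449 0.195 [204. 315.]
0.471 0.164 [266. 352.]
0.471 0.175 [262. 324.]
0.471 0.185 [258. 299.]
0.471 0.195 [254. 273.]
198 [(np.float64(0.445), np.float64(0.096), np.float64(0.248)), (np.float64(0.444), np.float64(0.085), np.float64(0.254)), (np.float64(0.452), np.float64(0.083), np.float64(0.25)), (np.float64(0.446), np.float64(0.067), np.float64(0.261))]
200 [(np.float64(0.447), np.float64(0.099), np.float64(0.242)), (np.float64(0.446), np.float64(0.088), np.float64(0.247)), (np.float64(0.447), np.float64(0.079), np.float64(0.251)), (np.float64(0.446), np.float64(0.068), np.float64(0.256))]
202 [(np.float64(0.448), np.float64(0.101), np.float64(0.235)), (np.float64(0.447), np.float64(0.089), np.float64(0.241)), (np.float64(0.446), np.float64(0.078), np.float64(0.247)), (np.float64(0.445), np.float64(0.068), np.float64(0.253))]
204 [(np.float64(0.447), np.float64(0.101), np.float64(0.231)), (np.float64(0.443), np.float64(0.086), np.float64(0.241)), (np.float64(0.454), np.float64(0.088), np.float64(0.232)), (np.
[... 1999 characters left out ...]
.591), np.float64(0.262), np.float64(-0.001)), (np.float64(0.448), np.float64(0.099), np.float64(0.188)), (np.float64(0.462), np.float64(0.103), np.float64(0.175)), (np.float64(0.466), np.float64(0.096), np.float64(0.175))]
224 [(np.float64(0.584), np.float64(0.256), np.float64(0.001)), (np.float64(0.448), np.float64(0.1), np.float64(0.181)), (np.float64(0.462), np.float64(0.103), np.float64(0.17)), (np.float64(0.465), np.float64(0.096), np.float64(0.171))]
226 [(np.float64(0.579), np.float64(0.252), np.float64(-0.0)), (np.float64(0.45), np.float64(0.103), np.float64(0.174)), (np.float64(0.461), np.float64(0.103), np.float64(0.166)), (np.float64(0.465), np.float64(0.097), np.float64(0.165))]
```

>>> play_rows(commands=[0,0,0,0,0,0,0,0,0,-0.0013,0.0125,0,0,-0.0013,0.025,0,0,-0.0013,0.0338,0,0,-0.0013,0.0338,0], claw=0.04)

```text
time: 5.98
tool_pos: [0.459, 0.0999, 0.1475]
orientation: [[-1.0, 0.007, -0.002], [0.007, 1.0, -0.001], [0.002, -0.001, -1.0]]
ft_force: [0.8, 0.3, 0.5]
gripper_width: 0.04
grasp_force: 0.0
```

>>> play_rows(commands=[0,0,0,0,0,0,0,0,0,0,0,0,0,0,0,0], claw=0.0)

```text
time: 6.48
tool_pos: [0.46, 0.1002, 0.1487]
orientation: [[-1.0, 0.007, 0.001], [0.007, 1.0, 0.0], [-0.001, 0.0, -1.0]]
ft_force: [-0.9, 0.4, 0.9]
gripper_width: 0.006
grasp_force: 50.8
```

Converted, -0.155 m / 0.8 = -0.1938, -0.15 m / 0.8 = -0.1875.

>>> play_rows(commands=[0,0,-0.0125,0,0,0,-0.0438,0,0,0,-0.0875,0,0,0,-0.1313,0,0,0,-0.1688,0,0,0,-0.1875,0,0,0,-0.1938,0,0,0,-0.1938,0])

```text
time: 7.48
tool_pos: [0.4593, 0.1, 0.3027]
orientation: [[-1.0, 0.007, -0.001], [0.007, 1.0, -0.0], [0.001, -0.0, -1.0]]
ft_force: [-0.2, -0.2, -0.7]
gripper_width: 0.0064
grasp_force: 50.7
```

Converted, -0.2155 m / 0.8 = -0.2694, -0.212 m / 0.8 = -0.265, 15 degrees / 45 = 0.3333.

>>> play_rows(commands=[-0.0038,-0.015,0,0.0222,-0.0125,-0.045,0,0.0667,-0.0238,-0.0875,0,0.1111,-0.035,-0.1313,0,0.1778,-0.0475,-0.175,0,0.2222,-0.0588,-0.2163,0,0.2667,-0.0675,-0.25,0,0.3111,-0.0719,-0.265,0,0.3333,-0.0731,-0.2694,0,0.3333,-0.0731,-0.2694,0,0.3333])

```text
time: 8.72
tool_pos: [0.5167, -0.1152, 0.3032]
orientation: [[-0.964, 0.264, -0.0], [0.264, 0.964, 0.001], [0.001, 0.001, -1.0]]
ft_force: [0.2, 0.8, -1.3]
gripper_width: 0.0064
grasp_force: 50.6
```

```bash
cat > v.py <<'E'
import sys
from h import *
o,n=sys.argv[1],sys.argv[2]
ny={'a':.102,'b':.034,'c':-.034,'d':-.102}[n]; g=np.array([.490,-.214]); yw=np.radians(-15.3); e=np.array([-np.sin(yw),np.cos(yw)])
q=g+e*ny; print('notch',q)
for c in ('scene','top'):
    im,d=viewer.snapshot(c); X=cloud(c,d)
    if c=='scene': cv2.imwrite('pics/last.png',im[...,::-1])
    for t in viewer.trace(c,o)[:1]:
        P=X[t['pixels']]; P=P[np.isfinite(P[:,0])]; s=(P[:,:2]-g)
        u=s@e; v=s@[e[1],-e[0]]
        print(c,t['conf'],'z',np.round(np.percentile(P[:,2],[2,98]),3),'along',np.round(np.percentile(u,[5,50,95]),4),'across',np.round(np.percentile(v,[3,50,97]),4))
z=float(sys.argv[3]); to(q[0],q[1],z,-15.3)
E
python3 v.py mint a .148; cd pics; python3 -c "
import cv2;a=cv2.imread('last.png')[100:460,180:500];cv2.imwrite('s5.png',cv2.resize(a,None,fx=1.66,fy=1.66))"
```

```text
notch [ 0.51691505 -0.11561514]
top 0.57 z [-0.001  0.148] along [0.2507 0.3963 0.5381] across [-0.2121 -0.1356 -0.0591]
t 8.925 pos [ 0.5168 -0.1146  0.3035] yaw -15.27 shift [-0.0004 -0.001   0.1555] turn 0.03 w 0.006136848977026212 50.586549524341535 [-0.4 -0.4 -0.7]
```

View pics/s5.png

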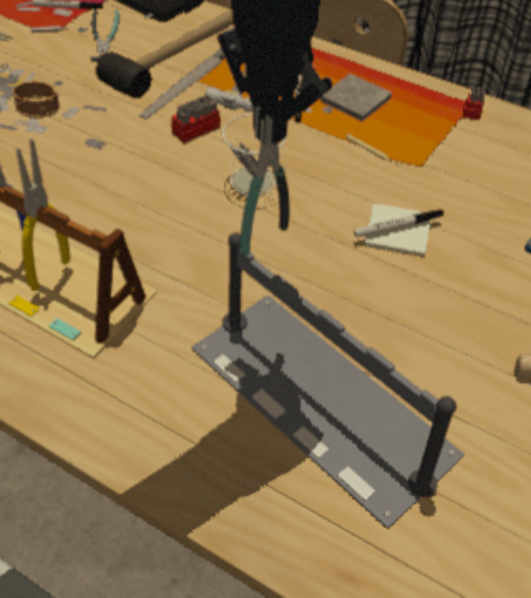

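```bash
cat > w.py <<'E'
import sys
from h import *
z0,z1,yaw=map(float,sys.argv[1:4])
s=r.read_state(); p=np.array(s['tool_pos']); yw=np.radians(yaw); e=np.array([-np.sin(yw),np.cos(yw)]); k=np.array([e[1],-e[0]])
for c in ('scene','top'):
    im,d=viewer.snapshot(c); X=cloud(c,d); D=X[...,:2]-p[:2]; u=D@e; v=D@k
    for z in np.linspace(z0,z1,6)[:-1]:
        m=(X[...,2]>z)&(X[...,2]<z+(z1-z0)/5)&(abs(u)<.03)&(abs(v)<.05)
        if m.sum()>3: print(c,round(z,3),m.sum(),'along',np.round(np.percentile(u[m],[5,50,95]),3),'across',np.round(np.percentile(v[m],[3,50,97]),3))
E
python3 w.py .17 .31 -15.3
```

```text
scene 0.17 39 along [-0.006 -0.003  0.003] across [-0.034  0.022  0.027]
scene 0.198 149 along [-0.007 -0.004  0.003] across [-0.035 -0.029  0.028]
scene 0.226 173 along [-0.007 -0.004  0.003] across [-0.033 -0.026  0.026]
scene 0.254 185 along [-0.006 -0.004  0.003] across [-0.028 -0.019  0.02 ]
scene 0.282 179 along [-0.005 -0.003  0.003] across [-0.019 -0.009  0.012]
```

>>> play_rows(commands=[-0.0013,-0.0013,0.0188,0,-0.0013,-0.0013,0.0563,0,-0.0013,-0.0013,0.1,0,-0.0013,-0.0013,0.1375,0,-0.0013,-0.0013,0.165,0,-0.0013,-0.0013,0.18,0,-0.0013,-0.0013,0.1888,0,-0.0013,-0.0013,0.1938,0,-0.0013,-0.0013,0.1938,0])

```text
time: 10.15
tool_pos: [0.5187, -0.1175, 0.1491]
orientation: [[-0.964, 0.265, 0.003], [0.265, 0.964, -0.001], [-0.003, 0.0, -1.0]]
ft_force: [1.0, -0.7, -0.7]
gripper_width: 0.0064
grasp_force: 50.7
```

Released gently, then up.

Converted, -0.15 m / 0.8 = -0.1875, 0.001 m / 0.8 = 0.0013.

>>> play_rows(commands=[0,0,0.0013,0,0,0,0.0013,0,0,0,0.0013,0,0,0,0.0013,0,0,0,-0.025,0,0,0,-0.075,0,0,0,-0.1375,0,0,0,-0.1875,0], claw=0.04)

```text
time: 11.15
tool_pos: [0.5176, -0.1173, 0.3005]
orientation: [[-0.964, 0.266, 0.002], [0.266, 0.964, -0.0], [-0.002, 0.0, -1.0]]
ft_force: [0.7, -0.3, -0.4]
gripper_width: 0.0401
grasp_force: 0.0
```

```bash
python3 v.py mint a .148; python3 -c "
from h import *
to(.46,.1675,.30,-.5)"; cd pics; python3 -c "
import cv2;a=cv2.imread('last.png')[180:420,180:480];cv2.imwrite('s6.png',cv2.resize(a,None,fx=2,fy=2))"
```

```text
notch [ 0.51691505 -0.11561514]
scene 0.69 z [0.    0.196] along [0.0951 0.098  0.1139] across [-0.0328 -0.0077  0.0625]
top 0.63 z [0.003 0.229] along [0.3482 0.3579 0.3712] across [-0.1606 -0.129  -0.0973]
t 11.35 pos [ 0.5177 -0.1173  0.299 ] yaw -15.4 shift [0.0014 0.0013 0.151 ] turn -0.1 w 0.04009049318577689 0.0 [-0.1 -0.2 -1.3]
t 11.35 pos [ 0.5177 -0.1173  0.299 ] yaw -15.4 shift [ 0.1312  0.2592 -0.0011] turn -14.9 w 0.04009049318577689 0.0 [-0.1 -0.2 -1.3]
```

View pics/s6.png

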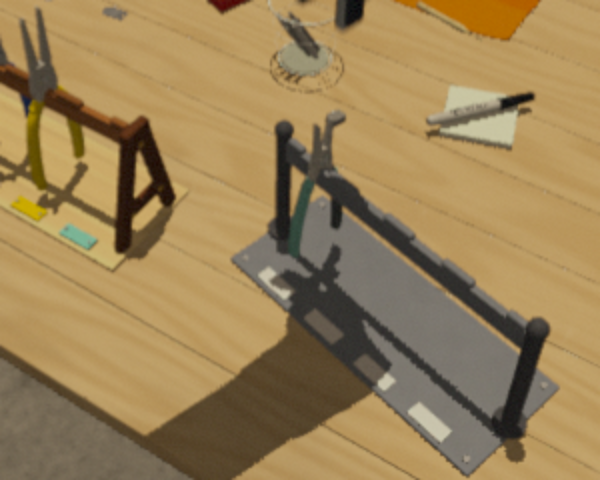

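Converted, 0.2595 m / 0.8 = 0.3244, 0.168 m / 0.8 = 0.21, -15 degrees / 45 = -0.3333.

>>> play_rows(commands=[0.0163,0.0325,0,-0.0444,0.045,0.0888,0,-0.1111,0.075,0.15,0,-0.1778,0.1063,0.21,0,-0.2444,0.135,0.2675,0,-0.2889,0.155,0.3063,0,-0.3333,0.1644,0.3244,0,-0.3333,0.1644,0.3244,0,-0.3333,0.1644,0.3244,0,-0.3333])

```text
time: 12.48
tool_pos: [0.4601, 0.1656, 0.2982]
orientation: [[-1.0, 0.011, -0.0], [0.011, 1.0, -0.001], [0.0, -0.001, -1.0]]
ft_force: [0.3, -0.6, -0.0]
gripper_width: 0.0401
grasp_force: 0.0
```

```bash
python3 -c "
from h import *
to(.4595,.1675,.173,-.5)"; python3 w.py .15 .235 -.5
```

```text
t 12.475 pos [0.4601 0.1656 0.2982] yaw -0.62 shift [0.0006 0.0021 0.1252] turn -0.12 w 0.04009219812384406 0.0 [ 0.3 -0.6 -0. ]
scene 0.15 93 along [-0.003 -0.001  0.007] across [-0.017 -0.004  0.011]
scene 0.167 97 along [-0.002  0.001  0.005] across [-0.015 -0.001  0.012]
scene 0.184 70 along [-0.     0.002  0.004] across [-0.016 -0.005  0.011]
scene 0.201 66 along [0.    0.002 0.006] across [-0.015 -0.008  0.011]
scene 0.218 47 along [-0.     0.002  0.006] across [-0.015  0.006  0.01 ]
top 0.15 21 along [-0.003 -0.002  0.004] across [-0.014 -0.004  0.005]
top 0.167 21 along [-0.002 -0.001  0.003] across [-0.012 -0.005  0.001]
top 0.184 10 along [-0.001 -0.     0.003] across [-0.012 -0.008 -0.003]
top 0.201 8 along [-0.001 -0.     0.002] across [-0.012 -0.01  -0.005]
top 0.218 12 along [-0.001  0.001  0.004] across [-0.011 -0.009 -0.007]
```

Converted, 0.125 m / 0.8 = 0.1563, 0.002 m / 0.8 = 0.0025.

>>> play_rows(commands=[0.0013,0.0025,0.0375,0,0.0013,0.0025,0.0875,0,0.0013,0.0025,0.1188,0,0.0013,0.0025,0.1375,0,0.0013,0.0025,0.15,0,0.0013,0.0025,0.1563,0,0.0013,0.0025,0.1563,0])

```text
time: 13.45
tool_pos: [0.4589, 0.17, 0.1737]
orientation: [[-1.0, 0.007, 0.001], [0.007, 1.0, 0.0], [-0.001, 0.0, -1.0]]
ft_force: [-0.1, 0.9, -0.6]
gripper_width: 0.0396
grasp_force: 0.0
```

>>> play_rows(commands=[0,0,0,0,0,0,0,0,0,0,0,0,0,0,0,0], claw=0.0, grip_force=70)

```text
time: 13.95
tool_pos: [0.459, 0.1703, 0.1738]
orientation: [[-1.0, 0.007, 0.001], [0.007, 1.0, 0.001], [-0.001, 0.001, -1.0]]
ft_force: [1.2, 0.1, 1.6]
gripper_width: 0.0037
grasp_force: 68.3
```

Converted, -0.212 m / 0.8 = -0.265, -0.205 m / 0.8 = -0.2563.

>>> play_rows(commands=[0,0,-0.0125,0,0,0,-0.0438,0,0,0,-0.0875,0,0,0,-0.1375,0,0,0,-0.1875,0,0,0,-0.2313,0,0,0,-0.2563,0,0,0,-0.265,0,0,0,-0.265,0])

```text
time: 15.08
tool_pos: [0.4583, 0.1699, 0.3852]
orientation: [[-1.0, 0.007, -0.001], [0.007, 1.0, -0.0], [0.001, -0.0, -1.0]]
ft_force: [-0.1, 0.2, -1.6]
gripper_width: 0.0039
grasp_force: 68.2
```

Converted, -0.351 m / 0.8 = -0.4388, -0.001 m / 0.8 = -0.0013, 15 degrees / 45 = 0.3333.

>>> play_rows(commands=[-0.0013,-0.015,0,0,-0.0063,-0.0525,0,0.0444,-0.0125,-0.105,0,0.0889,-0.0188,-0.1575,0,0.1333,-0.025,-0.21,0,0.1778,-0.0313,-0.2625,0,0.2222,-0.0388,-0.315,0,0.2667,-0.045,-0.3675,0,0.3111,-0.05,-0.4125,0,0.3333,-0.0531,-0.4325,0,0.3333,-0.0531,-0.4388,0,0.3333,-0.0531,-0.4388,0,0.3333])

```text
time: 16.58
tool_pos: [0.4986, -0.1805, 0.3853]
orientation: [[-0.964, 0.264, -0.0], [0.264, 0.964, 0.001], [0.0, 0.001, -1.0]]
ft_force: [-0.9, 0.0, -1.0]
gripper_width: 0.0034
grasp_force: 68.2
```

>>> play_rows(commands=[0,0,0,0,0,0,0,0])

```text
time: 16.82
tool_pos: [0.4989, -0.18, 0.3855]
orientation: [[-0.965, 0.263, 0.0], [0.263, 0.965, 0.001], [-0.0, 0.001, -1.0]]
ft_force: [0.2, 0.4, -0.5]
gripper_width: 0.0036
grasp_force: 68.2
```

```bash
python3 v.py yellow b .174;python3 w.py .215 .37 -15.3
```

```text
notch [ 0.49897168 -0.18120505]
scene 0.83 z [0.001 0.399] along [0.0286 0.0315 0.0381] across [-0.0364 -0.0084  0.033 ]
top 0.62 z [0.236 0.394] along [0.031  0.0369 0.0396] across [-0.0344 -0.0203  0.0284]
t 17.025 pos [ 0.4987 -0.1809  0.3855] yaw -15.35 shift [-0.0003 -0.0003  0.2115] turn -0.05 w 0.0039926577210509795 68.23944214324001 [-0.9  0.1 -1.3]
scene 0.215 102 along [-0.007 -0.004  0.001] across [-0.037  0.024  0.032]
scene 0.246 220 along [-0.007 -0.005  0.002] across [-0.037 -0.027  0.032]
scene 0.277 251 along [-0.007 -0.005  0.002] across [-0.036 -0.026  0.031]
scene 0.308 294 along [-0.007 -0.004  0.002] across [-0.031 -0.019  0.025]
scene 0.339 272 along [-0.006 -0.004  0.003] across [-0.017 -0.007  0.014]
top 0.215 25 along [-0.003  0.003  0.005] across [-0.032  0.027  0.032]
top 0.246 45 along [-0.003  0.003  0.005] across [-0.035 -0.028  0.03 ]
top 0.277 43 along [-0.004  0.003  0.005] across [-0.033 -0.03  -0.024]
top 0.308 99 along [-0.005  0.001  0.005] across [-0.029 -0.021 -0.004]
top 0.339 63 along [-0.004  0.003  0.004] across [-0.015 -0.011  0.006]
```

Converted, 0.211 m / 0.8 = 0.2638, 0.015 m / 0.8 = 0.0188.

>>> play_rows(commands=[0,0,0.0188,0,0,0,0.0563,0,0,0,0.1063,0,0,0,0.1563,0,0,0,0.2,0,0,0,0.2313,0,0,0,0.25,0,0,0,0.2588,0,0,0,0.2638,0,0,0,0.2638,0])

```text
time: 18.38
tool_pos: [0.4993, -0.1816, 0.1751]
orientation: [[-0.964, 0.265, 0.002], [0.265, 0.964, -0.001], [-0.002, -0.0, -1.0]]
ft_force: [0.2, -0.0, -1.7]
gripper_width: 0.0042
grasp_force: 68.2
```

>>> play_rows(commands=[0,0,0.0013,0,0,0,0.0013,0,0,0,0.0013,0,0,0,0.0013,0,0,0,-0.025,0,0,0,-0.075,0,0,0,-0.1375,0,0,0,-0.1625,0], claw=0.04)

```text
time: 19.38
tool_pos: [0.4997, -0.1822, 0.3077]
orientation: [[-0.964, 0.266, 0.005], [0.266, 0.964, -0.002], [-0.005, -0.0, -1.0]]
ft_force: [-0.5, -0.4, -0.2]
gripper_width: 0.0399
grasp_force: 0.0
```

```bash
python3 v.py yellow b .174; python3 -c "
from h import *
to(.46,.2325,.30,-.5)"
```

```text
notch [ 0.49897168 -0.18120505]
scene 0.73 z [0.003 0.012] along [0.4618 0.4788 0.4954] across [-0.2237 -0.2142 -0.2037]
top 0.75 z [0.041 0.226] along [0.0311 0.036  0.0391] across [-0.0313 -0.0062  0.0323]
t 19.575 pos [ 0.4984 -0.1812  0.3038] yaw -15.39 shift [-6.000e-04  1.000e-04  1.298e-01] turn -0.09 w 0.04021162508859242 0.0 [-0.3  0.5 -0.9]
t 19.575 pos [ 0.4984 -0.1812  0.3038] yaw -15.39 shift [0.1468 0.3886 0.004 ] turn -14.89 w 0.04021162508859242 0.0 [-0.3  0.5 -0.9]
```

Converted, 0.3885 m / 0.8 = 0.4856, 0.382 m / 0.8 = 0.4775, -15 degrees / 45 = -0.3333.

>>> play_rows(commands=[0.0075,0.02,0,-0.0222,0.0263,0.0688,0,-0.0667,0.0463,0.1225,0,-0.1111,0.0663,0.1763,0,-0.1556,0.0875,0.2313,0,-0.2,0.1075,0.285,0,-0.2444,0.1275,0.3388,0,-0.2889,0.1488,0.3925,0,-0.3333,0.1675,0.4425,0,-0.3333,0.1806,0.4775,0,-0.3333,0.1838,0.4856,0,-0.3333,0.1838,0.4856,0,-0.3333])

```text
time: 21.08
tool_pos: [0.4594, 0.2319, 0.3037]
orientation: [[-1.0, 0.006, -0.001], [0.006, 1.0, -0.002], [0.001, -0.002, -1.0]]
ft_force: [-0.1, -0.3, 0.2]
gripper_width: 0.0398
grasp_force: 0.0
```

>>> play_rows(commands=[0,0,0,0,0,0,0,0])

```text
time: 21.32
tool_pos: [0.4604, 0.2308, 0.3046]
orientation: [[-1.0, 0.01, 0.0], [0.01, 1.0, -0.0], [-0.0, -0.0, -1.0]]
ft_force: [0.2, -0.7, -0.9]
gripper_width: 0.04
grasp_force: 0.0
```

```bash
python3 -c "
from h import *
to(.46,.233,.145,-.5)"; python3 w.py .15 .19 -.5
```

```text
t 21.325 pos [0.4604 0.2308 0.3046] yaw -0.55 shift [0.0005 0.0022 0.1596] turn -0.05 w 0.04000847540116373 0.0 [ 0.2 -0.7 -0.9]
scene 0.15 38 along [-0.003 -0.     0.004] across [-0.012 -0.003  0.007]
scene 0.158 36 along [-0.002  0.     0.006] across [-0.012 -0.003  0.007]
scene 0.166 30 along [-0.002  0.001  0.006] across [-0.012  0.001  0.007]
scene 0.174 24 along [-0.     0.002  0.006] across [-0.011 -0.002  0.007]
scene 0.182 16 along [-0.001  0.002  0.007] across [-0.01  -0.002  0.008]
top 0.15 9 along [-0.003 -0.001  0.002] across [-0.009 -0.001  0.005]
top 0.158 17 along [-0.002 -0.     0.005] across [-0.009  0.     0.003]
top 0.166 7 along [-0.002 -0.001  0.004] across [-0.008 -0.006 -0.002]
top 0.174 8 along [-0.001  0.002  0.005] across [-0.007 -0.006 -0.002]
top 0.182 4 along [-0.     0.003  0.005] across [-0.005 -0.005 -0.005]
```

Converted, 0.164 m / 0.8 = 0.205, 0.158 m / 0.8 = 0.1975.

>>> play_rows(commands=[0,0.0013,0.0375,0,0,0.0013,0.1,0,0,0.0013,0.15,0,0,0.0013,0.1813,0,0,0.0013,0.1975,0,0,0.0013,0.205,0,0,0.0013,0.205,0])

```text
time: 22.3
tool_pos: [0.4606, 0.2335, 0.141]
orientation: [[-1.0, 0.007, 0.001], [0.007, 1.0, 0.001], [-0.001, 0.001, -1.0]]
ft_force: [0.4, 0.4, 0.8]
gripper_width: 0.0399
grasp_force: 0.0
```

>>> play_rows(commands=[0,0,0,0,0,0,0,0,0,0,0,0,0,0,0,0], claw=0.0)

```text
time: 22.8
tool_pos: [0.4607, 0.2337, 0.1412]
orientation: [[-1.0, 0.007, 0.002], [0.007, 1.0, 0.001], [-0.002, 0.001, -1.0]]
ft_force: [0.6, 1.1, 3.0]
gripper_width: 0.0053
grasp_force: 70.2
```

Converted, -0.217 m / 0.8 = -0.2713, -0.21 m / 0.8 = -0.2625.

>>> play_rows(commands=[0,0,-0.0125,0,0,0,-0.0438,0,0,0,-0.0875,0,0,0,-0.1375,0,0,0,-0.1875,0,0,0,-0.235,0,0,0,-0.2625,0,0,0,-0.2713,0,0,0,-0.2713,0])

```text
time: 23.92
tool_pos: [0.4598, 0.2331, 0.357]
orientation: [[-1.0, 0.007, -0.001], [0.007, 1.0, -0.0], [0.001, -0.0, -1.0]]
ft_force: [0.1, 0.0, -0.9]
gripper_width: 0.0057
grasp_force: 69.9
```

Converted, -0.472 m / 0.8 = -0.59, -0.007 m / 0.8 = -0.0088, 15 degrees / 45 = 0.3333.

>>> play_rows(commands=[0,-0.0188,0,0,-0.0025,-0.0625,0,0.0222,-0.0063,-0.1188,0,0.0667,-0.0088,-0.175,0,0.1111,-0.0113,-0.2313,0,0.1556,-0.0138,-0.2875,0,0.2,-0.0175,-0.3438,0,0.2444,-0.02,-0.4,0,0.2889,-0.0225,-0.4563,0,0.3111,-0.0263,-0.5125,0,0.3333,-0.0288,-0.5625,0,0.3333,-0.0296,-0.59,0,0.3333])

```text
time: 25.42
tool_pos: [0.4781, -0.2423, 0.3564]
orientation: [[-0.963, 0.271, -0.003], [0.271, 0.963, -0.0], [0.003, -0.001, -1.0]]
ft_force: [-0.5, -0.6, -1.3]
gripper_width: 0.0059
grasp_force: 69.8
```

Converted, -0.008 m / 0.8 = -0.01, -0.002 m / 0.8 = -0.0025.

>>> play_rows(commands=[-0.0025,-0.01,0,0,-0.0025,-0.01,0,0,-0.0025,-0.01,0,0])

```text
time: 25.8
tool_pos: [0.4806, -0.2456, 0.3572]
orientation: [[-0.965, 0.263, -0.0], [0.263, 0.965, 0.001], [0.0, 0.001, -1.0]]
ft_force: [0.2, 0.7, -0.7]
gripper_width: 0.0056
grasp_force: 69.9
```

```bash
python3 v.py blue c .141;python3 w.py .24 .355 -15.3
```

```text
notch [ 0.48102832 -0.24679495]
top 0.61 z [0.277 0.363] along [-0.0376 -0.0309 -0.0279] across [-0.0313 -0.0218 -0.0097]
t 26.0 pos [ 0.4807 -0.2461  0.3575] yaw -15.28 shift [-0.0005 -0.0007  0.2165] turn 0.02 w 0.0057800159748329335 69.85461573257226 [ 0.6 -0.2 -0.2]
scene 0.24 6 along [-0.004 -0.002  0.002] across [-0.03   0.022  0.027]
scene 0.263 151 along [-0.006 -0.003  0.004] across [-0.033 -0.026  0.028]
scene 0.286 180 along [-0.006 -0.003  0.004] across [-0.032 -0.026  0.026]
scene 0.309 192 along [-0.006 -0.004  0.003] across [-0.029 -0.022  0.022]
scene 0.332 206 along [-0.006 -0.003  0.003] across [-0.023 -0.014  0.016]
top 0.24 4 along [0.001 0.004 0.005] across [-0.026 -0.024  0.02 ]
top 0.263 23 along [-0.002  0.004  0.005] across [-0.032 -0.029 -0.023]
top 0.286 37 along [-0.004  0.003  0.005] across [-0.031 -0.028 -0.022]
top 0.309 48 along [-0.004  0.002  0.005] across [-0.027 -0.024 -0.018]
top 0.332 72 along [-0.004  0.001  0.005] across [-0.021 -0.015 -0.007]
```

Converted, 0.2165 m / 0.8 = 0.2706, 0.015 m / 0.8 = 0.0188.

>>> play_rows(commands=[0,-0.0013,0.0188,0,0,-0.0013,0.0563,0,0,-0.0013,0.1063,0,0,-0.0013,0.1563,0,0,-0.0013,0.2,0,0,-0.0013,0.235,0,0,-0.0013,0.2563,0,0,-0.0013,0.265,0,0,-0.0013,0.2706,0,0,-0.0013,0.2706,0])

```text
time: 27.35
tool_pos: [0.4817, -0.2488, 0.1419]
orientation: [[-0.964, 0.265, 0.004], [0.265, 0.964, -0.002], [-0.004, -0.001, -1.0]]
ft_force: [3.3, -0.7, -2.1]
gripper_width: 0.006
grasp_force: 70.0
```

Converted, -0.165 m / 0.8 = -0.2063, 0.001 m / 0.8 = 0.0013.

>>> play_rows(commands=[0,0,0.0013,0,0,0,0.0013,0,0,0,0.0013,0,0,0,0.0013,0,0,0,-0.025,0,0,0,-0.075,0,0,0,-0.1375,0,0,0,-0.1938,0,0,0,-0.2063,0], claw=0.04)

```text
time: 28.48
tool_pos: [0.4811, -0.2494, 0.3093]
orientation: [[-0.964, 0.266, 0.006], [0.266, 0.964, -0.003], [-0.006, -0.001, -1.0]]
ft_force: [1.0, -0.8, -0.8]
gripper_width: 0.0398
grasp_force: 0.0
```

```bash
python3 v.py blue c .141; python3 -c "
from h import *
to(.46,.303,.31,-.5)"
```

```text
notch [ 0.48102832 -0.24679495]
scene 0.57 z [0.005 0.184] along [-0.041  -0.0378 -0.031 ] across [-0.0318 -0.0093  0.0256]
top 0.73 z [0.002 0.183] along [-0.0493 -0.0339 -0.0312] across [-0.0298 -0.004   0.043 ]
t 28.675 pos [ 0.4795 -0.2475  0.3045] yaw -15.39 shift [-0.0017  0.001   0.1635] turn -0.09 w 0.03974560141765213 0.0 [-0.5 -0.2 -0.1]
t 28.675 pos [ 0.4795 -0.2475  0.3045] yaw -15.39 shift [ 0.1649  0.5256 -0.0047] turn -14.89 w 0.03974560141765213 0.0 [-0.5 -0.2 -0.1]
```

Converted, 0.52 m / 0.8 = 0.65, -0.005 m / 0.8 = -0.0063, -15 degrees / 45 = -0.3333.

>>> play_rows(commands=[0.0075,0.0238,0,0,0.025,0.08,0,-0.0444,0.0438,0.14,0,-0.0889,0.0625,0.2,0,-0.1333,0.0813,0.26,-0.0025,-0.1778,0.1,0.32,-0.005,-0.2222,0.1188,0.38,-0.0063,-0.2667,0.1375,0.44,-0.0063,-0.3111,0.1563,0.5,-0.0063,-0.3333,0.175,0.56,-0.0063,-0.3333,0.1938,0.6188,-0.0063,-0.3333,0.2038,0.65,-0.0063,-0.3333])

```text
time: 30.18
tool_pos: [0.4588, 0.2994, 0.3084]
orientation: [[-1.0, 0.002, -0.004], [0.002, 1.0, -0.002], [0.004, -0.002, -1.0]]
ft_force: [-0.4, -0.0, -0.0]
gripper_width: 0.04
grasp_force: 0.0
```

Converted, 0.005 m / 0.8 = 0.0063.

>>> play_rows(commands=[0,0.0063,0,0,0,0.0063,0,0,0,0.0063,0,0])

```text
time: 30.55
tool_pos: [0.4619, 0.2989, 0.3113]
orientation: [[-1.0, 0.011, 0.001], [0.011, 1.0, -0.001], [-0.001, -0.001, -1.0]]
ft_force: [-1.0, -0.1, -0.3]
gripper_width: 0.0401
grasp_force: 0.0
```

```bash
python3 -c "
from h import *
to(.46,.304,.14,-.5)"; python3 w.py .15 .19 -.5
```

```text
t 30.55 pos [0.4619 0.2989 0.3113] yaw -0.63 shift [0.0021 0.0051 0.1713] turn -0.13 w 0.04011210375374046 0.0 [-1.  -0.1 -0.3]
scene 0.15 35 along [-0.001  0.002  0.005] across [-0.013 -0.004  0.007]
scene 0.158 37 along [0.001 0.003 0.008] across [-0.012 -0.002  0.007]
scene 0.166 22 along [0.002 0.004 0.006] across [-0.01  -0.005  0.007]
scene 0.174 15 along [0.002 0.005 0.007] across [-0.01   0.001  0.008]
scene 0.182 6 along [0.003 0.007 0.007] across [-0.009 -0.001  0.008]
top 0.15 14 along [0.    0.001 0.004] across [-0.01 -0.    0.01]
top 0.158 32 along [0.001 0.003 0.008] across [-0.01   0.     0.012]
top 0.166 18 along [0.002 0.004 0.007] across [-0.007  0.004  0.009]
top 0.174 7 along [0.004 0.005 0.006] across [-0.007  0.005  0.008]
top 0.182 7 along [0.004 0.006 0.007] across [-0.008 -0.005  0.009]
```

Converted, 0.171 m / 0.8 = 0.2138, 0.003 m / 0.8 = 0.0038.

>>> play_rows(commands=[0.0013,0.0038,0.0375,0,0.0013,0.0038,0.1,0,0.0013,0.0038,0.1563,0,0.0013,0.0038,0.19,0,0.0013,0.0038,0.2063,0,0.0013,0.0038,0.2138,0,0.0013,0.0038,0.2138,0])

```text
time: 31.52
tool_pos: [0.4606, 0.3048, 0.1407]
orientation: [[-1.0, 0.007, 0.001], [0.007, 1.0, 0.001], [-0.001, 0.001, -1.0]]
ft_force: [0.2, 0.7, -0.2]
gripper_width: 0.0405
grasp_force: 0.0
```

>>> play_rows(commands=[0,0,0,0,0,0,0,0,0,0,0,0,0,0,0,0], claw=0.0)

```text
time: 32.02
tool_pos: [0.4605, 0.3052, 0.1407]
orientation: [[-1.0, 0.007, 0.002], [0.007, 1.0, 0.001], [-0.002, 0.001, -1.0]]
ft_force: [-0.4, 0.5, 3.1]
gripper_width: 0.0034
grasp_force: 68.7
```

Converted, -0.203 m / 0.8 = -0.2538, -0.198 m / 0.8 = -0.2475.

>>> play_rows(commands=[0,0,-0.0125,0,0,0,-0.0438,0,0,0,-0.0875,0,0,0,-0.1375,0,0,0,-0.1875,0,0,0,-0.225,0,0,0,-0.2475,0,0,0,-0.2538,0,0,0,-0.2538,0])

```text
time: 33.15
tool_pos: [0.4597, 0.3043, 0.3424]
orientation: [[-1.0, 0.007, -0.001], [0.007, 1.0, -0.001], [0.001, -0.001, -1.0]]
ft_force: [0.0, 0.8, -2.1]
gripper_width: 0.0033
grasp_force: 68.4
```

Converted, -0.49 m / 0.8 = -0.6125, -0.001 m / 0.8 = -0.0013, 15 degrees / 45 = 0.3333.

>>> play_rows(commands=[0,-0.0188,0,0,-0.0013,-0.0625,0,0.0222,-0.0013,-0.1188,0,0.0667,-0.0025,-0.175,0,0.1111,-0.0025,-0.2313,0,0.1556,-0.0038,-0.2875,0,0.2,-0.0038,-0.3438,0,0.2444,-0.005,-0.4,0,0.2889,-0.005,-0.4563,0,0.3111,-0.0063,-0.5125,0,0.3333,-0.0063,-0.5688,0,0.3333,-0.0075,-0.6125,0,0.3333])

```text
time: 34.65
tool_pos: [0.4605, -0.1884, 0.3423]
orientation: [[-0.963, 0.269, -0.001], [0.269, 0.963, 0.0], [0.002, -0.0, -1.0]]
ft_force: [-0.0, 0.4, -1.4]
gripper_width: 0.0034
grasp_force: 68.4
```

```bash
python3 v.py green d .141 | tail -1
```

```text
t 34.85 pos [ 0.4613 -0.1863  0.3422] yaw -15.57 shift [-0.036  -0.1211  0.2011] turn -0.27 w 0.0034888603398898497 68.44486840403988 [ 0.2  0.3 -1.4]
```

Converted, -0.121 m / 0.8 = -0.1513, -0.036 m / 0.8 = -0.045.

>>> play_rows(commands=[-0.005,-0.0188,0,0,-0.0163,-0.0563,0,0,-0.0288,-0.0975,0,0,-0.0388,-0.1325,0,0,-0.045,-0.1513,0,0,-0.045,-0.1513,0,0,-0.045,-0.1513,0,0])

```text
time: 35.72
tool_pos: [0.4658, -0.3097, 0.3426]
orientation: [[-0.965, 0.263, 0.0], [0.263, 0.965, 0.002], [0.0, 0.002, -1.0]]
ft_force: [-0.3, 0.3, -1.2]
gripper_width: 0.0033
grasp_force: 68.5
```

```bash
python3 v.py green d .141;python3 w.py .25 .34 -15.3
```

```text
notch [ 0.46308495 -0.31238486]
scene 0.73 z [0.001 0.36 ] along [-0.1038 -0.1003  0.0206] across [-0.0275 -0.0084  0.2364]
top 0.65 z [0.15 0.35] along [-0.1037 -0.0965 -0.0934] across [-0.0255 -0.0169 -0.0014]
t 35.925 pos [ 0.4657 -0.3105  0.343 ] yaw -15.27 shift [ 0.002  -0.0027  0.202 ] turn 0.03 w 0.003515523456642275 68.46098935813643 [-0.6 -0.6 -0.4]
scene 0.25 17 along [-0.004  0.     0.005] across [-0.027  0.021  0.024]
scene 0.268 127 along [-0.005 -0.001  0.005] across [-0.03   0.021  0.027]
scene 0.286 151 along [-0.005 -0.002  0.005] across [-0.029 -0.024  0.025]
scene 0.304 162 along [-0.005 -0.002  0.005] across [-0.025 -0.019  0.021]
scene 0.322 167 along [-0.005 -0.002  0.004] across [-0.021 -0.013  0.017]
top 0.25 10 along [-0.003  0.003  0.005] across [-0.026  0.021  0.025]
top 0.268 28 along [-0.002  0.004  0.006] across [-0.028 -0.025  0.026]
top 0.286 33 along [-0.003  0.002  0.005] across [-0.027 -0.025 -0.02 ]
top 0.304 39 along [-0.004  0.002  0.005] across [-0.023 -0.02  -0.014]
top 0.322 52 along [-0.003  0.002  0.004] across [-0.018 -0.013 -0.006]
```

>>> play_rows(commands=[0.0025,-0.0038,0.0125,0,0.0025,-0.0038,0.05,0,0.0025,-0.0038,0.1,0,0.0025,-0.0038,0.15,0,0.0025,-0.0038,0.1913,0,0.0025,-0.0038,0.22,0,0.0025,-0.0038,0.2388,0,0.0025,-0.0038,0.2475,0,0.0025,-0.0038,0.2525,0,0.0025,-0.0038,0.2525,0])

```text
time: 37.28
tool_pos: [0.463, -0.3145, 0.1415]
orientation: [[-0.964, 0.265, 0.001], [0.265, 0.964, -0.001], [-0.002, -0.001, -1.0]]
ft_force: [1.2, -0.9, -0.5]
gripper_width: 0.0036
grasp_force: 68.5
```

Converted, -0.2 m / 0.8 = -0.25, 0.001 m / 0.8 = 0.0013.

>>> play_rows(commands=[0,0,0.0013,0,0,0,0.0013,0,0,0,0.0013,0,0,0,0.0013,0,0,0,-0.025,0,0,0,-0.075,0,0,0,-0.1375,0,0,0,-0.2,0,0,0,-0.25,0,0,0,-0.25,0], claw=0.04)

```text
time: 38.52
tool_pos: [0.4634, -0.3158, 0.3445]
orientation: [[-0.964, 0.266, 0.006], [0.266, 0.964, -0.005], [-0.007, -0.003, -1.0]]
ft_force: [-0.0, 0.3, -0.2]
gripper_width: 0.0401
grasp_force: 0.0
```

```bash
for k in "green d" "blue c" "yellow b" "mint a"; do python3 v.py $k .141 | grep -E 'scene|top|^t '; done; cd pics; python3 -c "
import cv2;a=cv2.imread('last.png')[160:440,280:500];cv2.imwrite('s7.png',cv2.resize(a,None,fx=2.1,fy=2.1))"
```

```text
scene 0.97 z [0.065 0.179] along [-0.1087 -0.1055 -0.0998] across [-0.0286 -0.0099  0.0238]
top 0.5 z [0.006 0.172] along [-0.1084 -0.1019 -0.0987] across [-0.0272 -0.0034  0.0266]
t 38.725 pos [ 0.4621 -0.3133  0.3393] yaw -15.39 shift [-0.0013  0.0009  0.1983] turn -0.09 w 0.0399139164636074 0.0 [ 0.6  0.9 -0.5]
scene 0.64 z [0.005 0.187] along [-0.0409 -0.0376 -0.0078] across [-0.0313 -0.0082  0.0356]
top 0.55 z [0.059 0.183] along [-0.0401 -0.0338 -0.0311] across [-0.0292 -0.0068  0.0278]
t 38.925 pos [ 0.4622 -0.3136  0.3398] yaw -15.39 shift [-0.0008  0.0692  0.1989] turn -0.09 w 0.039926508246298016 0.0 [0.4 0.2 0.4]
scene 0.88 z [0.003 0.225] along [0.0285 0.0313 0.0371] across [-0.0337 -0.0096  0.0309]
top 0.91 z [0.04  0.221] along [0.0309 0.0357 0.0389] across [-0.0316 -0.0049  0.0316]
t 39.125 pos [ 0.4624 -0.3139  0.3406] yaw -15.39 shift [-1.000e-04  1.376e-01  1.997e-01] turn -0.09 w 0.04003119919540628 0.0 [-0.6 -0.5 -0.1]
scene 0.98 z [0.043 0.196] along [0.0951 0.0977 0.1032] across [-0.0324 -0.0071  0.0264]
top 0.7 z [0.003 0.197] along [0.0927 0.1015 0.1061] across [-0.0292 -0.0004  0.0264]
t 39.325 pos [ 0.4625 -0.314   0.3409] yaw -15.39 shift [2.000e-04 2.058e-01 1.999e-01] turn -0.09 w 0.03956981348683966 0.0 [-0.1 -0.3 -0.8]
```

View pics/s7.png

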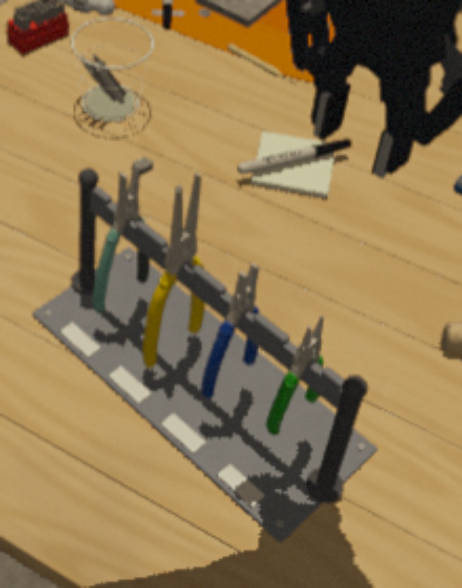

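The picture shows mint, yellow, blue and green hanging left to right on the grey rack, upright, and each measures within a few mm of its notch centre. The cup is standing and the gripper is clear.

```bash
python3 -c "
from workcell import r
print(r.finish_job())"
```

```text
the job is handed in; nothing more can be done
None
```

All four tools hang on the grey rack in reverse order (mint, yellow, blue, green from your left), the cup is still standing, and the job was handed in at about 39 s of the 107 s limit; the hand-in call did not report a verdict.

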